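# Hang a parts bin on the rack's keyhole studs

## Robot

A 6-joint arm with a two-finger parallel gripper is mounted at the origin on the work surface. World frame = base frame: x ahead of the robot, y to its left, z up, the work surface at z = 0. Lengths are in mm, angles in degrees, forces in N, time in s.
With the tool pointing down it reaches from about 350 to 850 mm from the base axis. Payload 8.1 kg.
Tool frame: the origin (TCP) lies at the very end of the fingers, on their centre line; the grasp point (between the pads) lies 19 mm behind it (tcp_to_grasp is the distance from the TCP to the grasp point, in mm); z points along the fingers, x is the direction in which the jaws open and shut, and the axes are right-handed (so a half turn about z gives the same grasp; the last joint's range is limited). The gripper opens to 85 mm and grips with 20 to 120 N. Pads are 22 mm wide; open, the fingers measure 114 mm over their backs; the gripper's body (76 mm by 85 mm) begins 54 mm behind the grasp point. The pads swing forward as they close: fully open they stand 13 mm farther back than shut.
Start: joints at [60.08, 7.471, 85.268, -0, 87.261, -4.893], TCP at [253.805, 543.68, 231.292] pointing down, gripper open.
Joint ranges: [-169.43, 169.43], [-51.17, 129.36], [1.28, 143.12], [-76.62, 256.62], [0, 156.53], [-152.29, 152.29]. Speed limits (degrees/s): [136.94, 136.94, 159.86, 180, 180, 180].

## Interface

Orientations are given as [roll, pitch, yaw] about the fixed x, y, z axes, in that order (R = Rz(yaw) Ry(pitch) Rx(roll)).
In Python, from bench import * gives the robot as it stands. The module is installed in compiled form; this text tells all that it offers.
- The arm moves only by the tool apply_moves, never from a script. Its argument "targets" is text: rows parted by semicolons, each of 7 numbers parted by spaces: the turn, a rotation vector about the tool's x, y, z in rad, then the shift along the tool's x, y, z in cm, then the finger opening in cm, from 0 to 8.54. A call has exactly 5 rows; each row is the pose to reach, as a shift and turn from the pose commanded when the call began, along the tool's axes at that moment; what a row does not reach only later rows make up. A row lasts 1/10 s, in which the tool goes at most 50 mm and 8.59 degrees, less where a joint would pass 70% of its speed; a pose out of reach is approached as far as the arm can. A call with a gripper value outside its range is refused whole. The fingers move at their own pace and stop on an object; "force" is the grip in N (left out, the last holds). Time passes only in rows, so rows that repeat a pose let the fingers close, or fill a call up. It gives the time, the measured TCP pose, the force and the opening at its end, in the units of the state.
- sense(): the state, without advancing time (a new reading comes with each control period).
- snapshot(name): name is "scene" or "top" or "wrist"; returns the picture (420x560x3 uint8, red, green, blue); there is no depth.
- camera_model(name): a dict with "fx", "fy", "cx", "cy" (pixels), "position" and "attitude" of the camera in the world; the wrist camera has in their place "T_tool_cam" (4x4, takes a point from camera to tool coordinates, whose origin is the TCP and whose axes are the tool frame's). Camera axes: x right, y up, looking along -z (the intrinsics and any distortion apply to the point x, -y, -z); pixel columns grow to the right and rows downward; lengths in mm; the calibration is good to about 2 mm. A picture is of the moment at which its call begins: read the wrist's pose just before it. camera_model takes no time and is no camera call.
- hand_in(): hands the job in, once; it reports no verdict.
Trained networks look in the newest picture that a camera, given by its name, has taken for a name from the list of things; names that differ only in an ending like _2 or _b are one class to them, and where a whole thing is asked for, a point or a joint stands for the part that bears it (a point fixed in the world has none). Each returns a list of dicts, best first, with "confidence" (0 to 1); they miss things now and then, are a little off and sometimes report something else, mostly with a low value. They report only what shows in the picture. A call takes as long as a camera call. They do not tell look-alikes from the thing itself.
- recognise(camera, query): "at" ([row, column] in pixels, amid what is visible of it).
- place_of(camera, query): "at" ([row, column] in pixels: a listed point, or the origin of a listed thing).
The state is a dict: "time": time; "joint_pos": joint angles; "qd": joint speeds; "joint_efforts": joint torques, N m; "tool_pos": TCP position; "tcp_rot": TCP orientation; "ft_force": force on the tool from outside, world axes, zero at the start; "wrist_torque": the same for the moment, N m; "finger_gap": finger opening in mm.
Only numpy, scipy, OpenCV 4.12 (cv2) and the standard library are available. Lean on these libraries where they do the work, as an engineer would, in place of code of your own. Each camera call takes 0.05 s, during which the arm holds its last target. There are 200 camera calls.

## Task

Take the blue parts bin with the keyhole back plate and hang it on the two headed studs on the end panel of the counter rack: slip both keyholes over the stud heads, then keep the plate pressed to the panel and slide it down until it is fully home and both spring locks have snapped shut below the heads. Feel for the studs and press gently, never with more than about 30 N, then let go; leave the other things on the counter alone.

Things in the scene. Friction and masses are not known exactly. Their poses are not given: they have to be found in the camera images.
- rack: Fixed grey steel counter rack, 300 mm wide, 240 deep, 215 high, holding bins. Its upright end panel carries the two studs. Origin: panel's front face, mid-width, counter level; x points level into the rack, y along the panel, z up.
- slot_foot (a point): Panel face, midway between the lower ends of two vertical slots (y +-47 mm, 160 mm up, 50 mm long). A stud is clamped in each, both at one height, 11 to 39 mm above this point: not measured, to be felt or seen; they stay put under gentle pushes. Stud: neck 7 mm thick, 6 mm long, then a brass head 16 mm across, 3 mm thick (9 mm out in all).
- hanger: Loose metal back plate, 140 mm wide, 85 high, 4 thick, with a blue open bin on its front; 0.29-0.45 kg, stands upright. Origin: plate's rear face, mid-width, lower edge; z up, y along the plate, x out of the rear face (towards the panel; axes parallel to the rack's when hung). Bin: y +-30 mm, x -4 to -94, side walls 70 high, 4 thick; front wall 40 high.
- keyholes (a point): On the rear face, midway between the wide holes, 38 mm above the lower edge. Keyholes at y +-47 mm: wide hole 21 mm across, solid plate from 9.5 mm below its centre, tapering above it into a slot 10 mm wide; home, the neck centres are 20 mm above this point. From resting on the heads the plate goes in 9 mm to be flush, then slides down 20 mm.
- grip (a point): Good grasp point on the bin: midway between its side walls, 35 mm in front of the plate's rear face, 55 mm above its lower edge; grip across the 60 mm width (along hanger y) from above.
- lock_left (a joint): Stiff spring leaf over the keyhole at hanger y +47 mm, hinged 6 mm above the plate's lower edge, 42 mm tall, with a bead near its tip. 0 rad: shut, flat on the plate. The head pushes it out to 0.17-0.2 rad; it snaps to 0 below the head in the last 2 to 4 mm of the slide. The two leaves push the plate off the panel with about 8 N and their friction resists the slide: weight alone may not seat it.
- lock_right (a joint): The same lock leaf at hanger y = -47 mm.
- carton: Bystander: brown carton 130 x 90 x 75 mm, origin at the centre of its underside.
- tape_roll: Bystander: roll of brown tape lying flat, 100 mm across, 48 mm high, origin at the centre of its underside.
- spray_can: Bystander: green can 54 mm across, 150 mm high, origin at the centre of its underside.
Mind the look-alikes: they are no part of the job. What is shaped like the hanger but green is not meant.

How it is judged (in metres and radians):
On the way:
1. both stud heads stand through the keyholes, plate against the panel, both spring locks pushed out (value of joint each of lock_left, lock_right above 0.08 rad and x of hanger in the frame of rack above -0.004 m), for 0.05 s.
At the end, for the whole second after the job is handed in: The bin hangs on both studs: plate within 4 mm of the panel at its lower edge, centred within 4 mm, upright within 0.08 rad, lower edge 110 to 144 mm high, both spring locks shut (under 0.04 rad), released and at rest (value of joint each of lock_left, lock_right below 0.04 rad and x of hanger in the frame of rack above -0.004 m and y of hanger in the frame of rack between -0.004 and 0.004 m and z of hanger in the frame of rack between 0.11 and 0.144 m and angle between hanger's own z axis and vertical below 0.08 rad and linear speed of hanger below 0.01 m/s); the robot touches nothing.
It fails at once if the hanger is pressed against rack or studs with more than 35 N (contact force between hanger and rack above 35 N).
It fails at once if a bystander is moved by more than 15 mm (distance of any of carton, tape_roll, spray_can from where it was at the start of the episode above 0.015 m).
It also fails if it takes over 67 s, if anything falls off the work surface, if the arm or the gripper's body presses on something with over 40 N, if the wrist force passes 120 N, or if a joint passes its speed limit or range.

## Working session

There is one attempt and no reset: what is moved stays moved. The work goes in short steps, Python scripts to look and compute and a tool call to move; the robot and the scene stay as the last step left them, time stands still between calls to the robot, and variables do not carry over. Pictures are saved under pics/ and viewed, about 8 in all and at most 12, crops included, and the job is handed in when it is done.

Besides the shell and the picture viewer there is one more tool, called after "Request:" by a JSON object that holds its "api" and its "payload", one argument or row to a line. apply_moves: Moves the arm, as the interface text tells. Its arguments: {"type":"object","properties":{"targets":{"type":"string"},"force":{"type":"number"}},"required":["targets"]}

```bash
mkdir -p pics
python3 - <<'E'
from bench import *
import cv2,numpy as np
s=sense();print({k:np.round(v,3).tolist() for k,v in s.items()})
ims=[]
for c in("scene","top"):
    im=snapshot(c);cv2.imwrite(f"pics/{c}0.png",im[:,:,::-1])
    m=camera_model(c);print(c,{k:np.round(v,3).tolist() if not isinstance(v,str) else v for k,v in m.items()})
    for q in("hanger","keyholes","grip","rack","slot_foot","carton","tape_roll","spray_can"):
        print(q,[(np.round(d["at"],1).tolist(),round(d["confidence"],2)) for d in place_of(c,q)])
m=camera_model("wrist");print(m)
E
```

```text
{'time': 0.0, 'joint_pos': [60.08, 7.516, 85.33, -0.002, 87.259, -4.892], 'qd': [0.0, 0.001, 0.001, -0.026, -0.058, 0.021], 'joint_efforts': [-0.0, -56.937, -50.057, -0.0, 0.015, -0.0], 'tool_pos': [253.554, 543.2, 230.233], 'tcp_rot': [-179.993, 0.104, 64.972], 'ft_force': [-0.143, 0.199, 0.038], 'wrist_torque': [-0.031, 0.0, 0.017], 'finger_gap': 85.793}
scene {'fx': 406.991, 'fy': 406.991, 'cx': 281.811, 'cy': 203.157, 'position': [939.779, 589.29, 610.729], 'attitude': [51.777, 0.126, 139.547]}
hanger [([274.0, 141.1], 0.74), ([244.3, 286.8], 0.58), ([185.1, 317.5], 0.57)]
keyholes [([260.2, 133.2], 0.79), ([172.1, 317.8], 0.78), ([232.8, 289.8], 0.68), ([226.0, 360.5], 0.62)]
grip [([171.9, 308.8], 0.87), ([218.5, 379.5], 0.8), ([235.4, 300.2], 0.67), ([246.6, 135.3], 0.62)]
rack [([189.6, 197.1], 0.68)]
slot_foot [([133.1, 189.4], 0.82)]
carton [([316.7, 223.0], 0.79)]
tape_roll [([291.2, 429.6], 0.73)]
spray_can [([377.9, 365.4], 0.8)]
top {'fx': 520.946, 'fy': 520.946, 'cx': 282.117, 'cy': 220.614, 'position': [390.998, 126.823, 1175.769], 'attitude': [9.74, -0.455, -90.551]}
[... 310 characters left out ...]
), ([325.9, 234.0], 0.61)]
rack [([229.2, 408.8], 0.92)]
slot_foot [([218.5, 432.6], 0.73)]
carton [([254.3, 277.4], 0.66), ([160.4, 253.3], 0.65)]
tape_roll [([307.4, 160.5], 0.83), ([252.3, 278.6], 0.38)]
spray_can [([205.0, 145.2], 0.9)]
{'fx': 365.08275053176675, 'fy': 365.08275053176675, 'cx': 278.2287961176888, 'cy': 206.98409135940824, 'T_tool_cam': array([[ 9.99999673e-01, -6.19369687e-04,  5.20364553e-04,
         4.62786918e-01],
       [-4.55307484e-04, -9.62633416e-01, -2.70807496e-01,
        -6.82248160e+01],
       [ 6.68650261e-04,  2.70807170e-01, -9.62633383e-01,
        -1.42509024e+02],
       [ 0.00000000e+00,  0.00000000e+00,  0.00000000e+00,
         1.00000000e+00]])}
```

View pics/scene0.png

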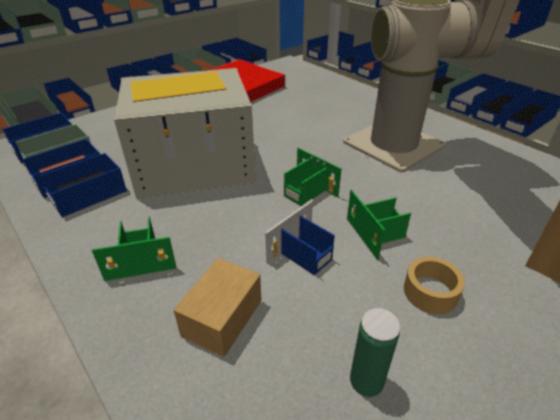

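View pics/top0.png

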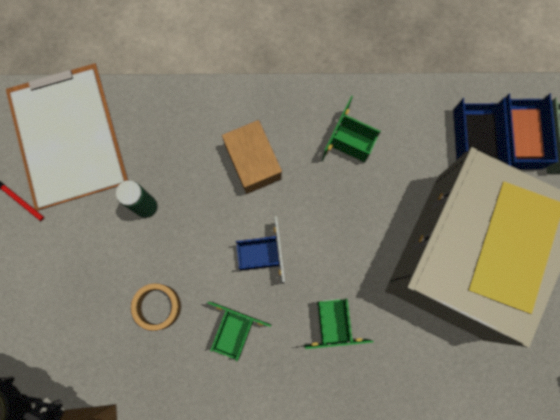

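The blue hanger is in the scene view at about (row 240, col 300) and in the top view at (252, 262). The rack panel with its brass studs is at scene (rows 80–190, cols 118–252). Green hangers stand around the blue one. Next I'll zoom in on the blue hanger and the panel.

```bash
cat > h.py <<'E'
import numpy as np,cv2
from scipy.spatial.transform import Rotation as R
from scipy.optimize import least_squares
from bench import *
def cam(c,s=None):
    m=camera_model(c)
    if c=="wrist":
        s=s or sense();T=np.eye(4);T[:3,:3]=R.from_euler('xyz',s["tcp_rot"],degrees=True).as_matrix();T[:3,3]=s["tool_pos"]
        T=T@np.array(m["T_tool_cam"])
    else:
        T=np.eye(4);T[:3,:3]=R.from_euler('xyz',m["attitude"],degrees=True).as_matrix();T[:3,3]=m["position"]
    return m,T
def proj(P,cm):
    m,T=cm;q=(np.atleast_2d(P)-T[:3,3])@T[:3,:3]
    return np.c_[m["cy"]-m["fy"]*q[:,1]/-q[:,2],m["cx"]+m["fx"]*q[:,0]/-q[:,2]]  # row,col
def w(P,pose): # pose x,y,yaw(deg),[z]
    z=pose[3] if len(pose)>3 else 0
    return np.atleast_2d(P)@R.from_euler('z',pose[2],degrees=True).as_matrix().T+[pose[0],pose[1],z]
def fit(obs,p0,f=lambda p:p): # obs: (cm,localpoint,(row,col))
    r=lambda p:np.concatenate([(proj(w(P,p),cm)[0]-px) for cm,P,px in obs])
    o=least_squares(r,p0,loss="soft_l1",f_scale=2.);return o.x,r(o.x).reshape(-1,2)
E
python3 - <<'E'
from h import *
S,T=cam("scene"),cam("top")
o=[(T,(0,0,38),(252.7,279.8)),(T,(-35,0,55),(252.2,261.2)),(T,(0,0,0),(252.8,277.9)),(S,(0,0,0),(244.3,286.8)),(S,(0,0,38),(232.8,289.8)),(S,(-35,0,55),(235.4,300.2))]
p,r=fit(o,[400,130,-90]);print("hanger",p.round(1));print(r.round(1).tolist())
o=[(T,(0,0,0),(229.2,408.8)),(T,(0,0,160),(218.5,432.6)),(S,(0,0,0),(189.6,197.1)),(S,(0,0,160),(133.1,189.4)),(T,(0,150,215),(151,471)),(T,(0,-150,215),(288,412)),(S,(0,150,215),(108,118)),(S,(0,-150,215),(100,250))]
p,r=fit(o,[400,-150,-60]);print("rack",p.round(1));print(r.round(1).tolist())
s=cv2.imread("pics/scene0.png");t=cv2.imread("pics/top0.png")
z=lambda im,r,c,h,w_,k:cv2.resize(im[r:r+h,c:c+w_],None,fx=k,fy=k,interpolation=cv2.INTER_CUBIC)
A=np.hstack([z(s,60,100,150,200,2)[:, :400],z(t,140,390,150,100,4)[:300,:400]])if 0 else None
a=z(s,65,105,140,160,2.5)[:300,:400];b=z(t,140,390,150,100,2)
a=cv2.resize(s[60:210,100:300],(400,300),interpolation=2);b=cv2.resize(t[140:290,380:580],None,fx=2,fy=2,interpolation=2)
b=cv2.copyMakeBorder(b,0,300-b.shape[0],0,400-b.shape[1],0)
c=cv2.resize(s[185:285,250:350],(300,300),interpolation=2);d=cv2.resize(t[205:295,220:310],(300,300),interpolation=2)
c=cv2.copyMakeBorder(c,0,0,0,100,0);d=cv2.copyMakeBorder(d,0,0,0,100,0)
cv2.imwrite("pics/z.png",np.vstack([np.hstack([a,b]),np.hstack([c,d])]))
E
```

```text
hanger [519.1 121.8 -89.1]
[[-1.9, -0.1], [-1.9, 2.4], [-0.1, 1.8], [1.2, 3.5], [-0.4, 0.7], [-0.5, 2.1]]
rack [ 563.  -182.5 -115.7]
[[3.2, 3.8], [2.0, 0.6], [-0.1, 0.8], [0.2, -0.6], [-4.8, 0.1], [0.4, -1.0], [11.1, -4.0], [3.5, 1.9]]
```

View pics/z.png

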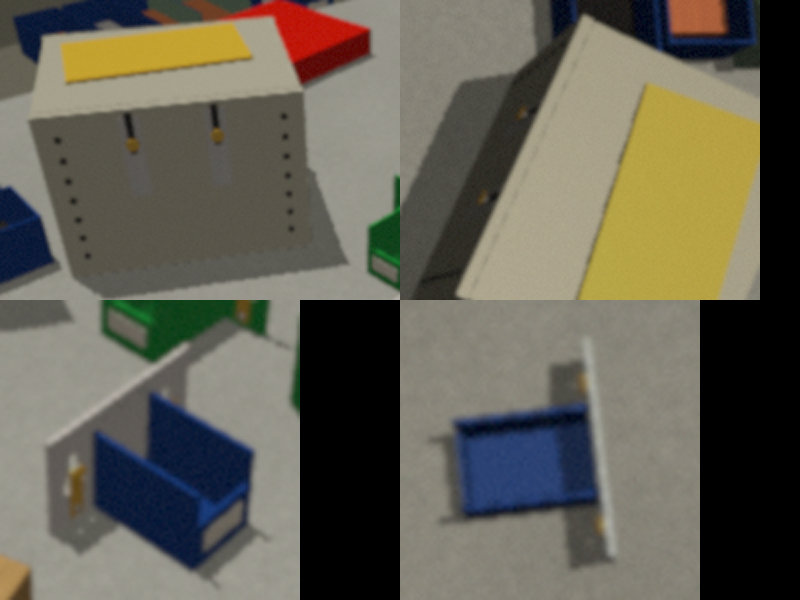

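The zoom shows the panel's front top corners at scene (120.5, 115.5) and (106, 251), and top (147.5, 472.5) and (286.5, 409). The stud heads are at scene (133, 166.5) and (128, 208.5), and top (196.5, 441) and (238.5, 421.5). In the top view the hanger plate's top edge runs from (217, 276) to (281.5, 283.6), so the hanger is turned by about 6° from my first fit.

Run:
```python
from h import *
S,T=cam("scene"),cam("top")
o=[(T,(-2,70,85),(217,276.1)),(T,(-2,-70,85),(281.5,283.6)),(S,(-4,70,85),(232.7,265.7)),(S,(-2,-70,85),(199.3,312.3)),(S,(-94,30,0),(274.3,315.7)),(S,(-4,30,70),(229,281.7)),(S,(-4,-30,70),(216,300.7)),(S,(-94,-30,70),(235.7,334)),(T,(-35,0,55),(252.2,261.2)),(S,(-35,0,55),(235.4,300.2))]
p,r=fit(o,[519,120,-85]);print("hanger",p.round(1));print(r.round(1).tolist())
print("grip",w((-35,0,55),p).round(1))
o=[(T,(0,150,215),(147.5,472.5)),(T,(0,-150,215),(286.5,409)),(S,(0,150,215),(120.5,115.5)),(S,(0,-150,215),(106,251)),(S,(0,150,0),(198.5,137.5)),(S,(0,-150,0),(181.5,252.5))]
st=[(S,47,(133,166.5)),(S,-47,(128,208.5)),(T,47,(196.5,441)),(T,-47,(238.5,421.5))]
def res(q):
    return np.concatenate([proj(w(P,q[:3]),c)[0]-px for c,P,px in o]+[proj(w((-8,y,q[3]),q[:3]),c)[0]-px for c,y,px in st])
q=least_squares(res,[563,-182,-115,185],loss="soft_l1",f_scale=2.)
print("rack,studz",q.x.round(1));print(res(q.x).reshape(-1,2).round(1).tolist())
```

```text
hanger [520.2 120.3 -83.8]
[[-1.6, -0.4], [-0.5, -0.1], [0.3, 0.9], [0.5, 0.6], [1.6, -1.4], [-0.3, -0.7], [-1.4, 0.2], [-0.9, 1.6], [-0.9, 3.2], [-1.4, 2.3]]
grip [[516.4 155.1  55. ]]
rack,studz [ 564.  -182.2 -117.   172. ]
[[-1.1, 0.2], [0.5, 0.0], [-2.0, -1.8], [-1.7, 1.0], [-0.3, -1.3], [0.2, 3.4], [-0.2, 0.1], [0.1, 0.4], [-0.3, -0.4], [-0.1, -0.1]]
```

```bash
cat >> h.py <<'E'
import json,os
from scipy.spatial.transform import Slerp
def cmd():
    return np.array(json.load(open("cmd.json"))) if os.path.exists("cmd.json") else np.array([253.805,543.68,231.292,0,0,0])
def down(yaw,tilt=0): # tool down, tool x at yaw; tilt>0 fingers lean toward tool +y
    return R.from_euler('z',yaw,degrees=True)*R.from_euler('x',180-tilt,degrees=True)
def cmdpose():
    c=cmd()
    return c[:3],(down(64.973) if not os.path.exists("cmd.json") else R.from_rotvec(c[3:]))
def plan(stops,gap,maxmm=45,maxdeg=8):
    """stops: list of (pos,R); prints calls (5 rows) along straight lines and books the end pose."""
    p,r=cmdpose();rows=[]
    for P,Q in stops:
        P=np.array(P,float);n=int(np.ceil(max(np.linalg.norm(P-p)/maxmm,np.degrees((r.inv()*Q).magnitude())/maxdeg,1)))
        sl=Slerp([0,1],R.concatenate([r,Q]))
        rows+=[(p+(P-p)*k/n,sl(k/n)) for k in range(1,n+1)];p,r=P,Q
    while len(rows)%5: rows.append(rows[-1])
    p,r=cmdpose()
    for i in range(0,len(rows),5):
        out=[]
        for P,Q in rows[i:i+5]:
            rv=np.round((r.inv()*Q).as_rotvec(),3)+0.;sh=np.round(r.inv().apply(P-p)/10,2)+0.
            out.append(" ".join(f"{v:g}" for v in[*rv,*sh,gap]))
        print("; ".join(out));p,r=p+r.apply(sh*10),r*R.from_rotvec(rv)
    json.dump([*p,*r.as_rotvec()],open("cmd.json","w"))
RK=[564.,-182.2,-117.]
E
python3 - <<'E'
from h import *
plan([(w((-60,0,250),RK)[0],down(-27,30))],8.5)
E
```

```text
-0.024 -0.025 0.092 -2.74 3.47 -0.11 8.5; -0.048 -0.049 0.184 -5.49 6.94 -0.22 8.5; -0.071 -0.074 0.276 -8.23 10.42 -0.33 8.5; -0.095 -0.099 0.368 -10.98 13.89 -0.44 8.5; -0.119 -0.123 0.46 -13.72 17.36 -0.55 8.5
-0.024 -0.025 0.092 -0.89 4.3 0.59 8.5; -0.048 -0.05 0.184 -1.78 8.59 1.18 8.5; -0.072 -0.074 0.276 -2.67 12.89 1.77 8.5; -0.096 -0.099 0.369 -3.57 17.18 2.36 8.5; -0.119 -0.124 0.461 -4.46 21.48 2.95 8.5
-0.024 -0.024 0.092 1.2 4.12 1.08 8.5; -0.048 -0.049 0.184 2.39 8.24 2.16 8.5; -0.072 -0.073 0.276 3.59 12.37 3.24 8.5; -0.096 -0.098 0.368 4.79 16.49 4.33 8.5; -0.119 -0.123 0.46 5.98 20.61 5.41 8.5
-0.024 -0.024 0.092 3.01 3 1.25 8.5; -0.048 -0.049 0.184 6.03 5.99 2.5 8.5; -0.048 -0.049 0.184 6.03 5.99 2.5 8.5; -0.048 -0.049 0.184 6.03 5.99 2.5 8.5; -0.048 -0.049 0.184 6.03 5.99 2.5 8.5
```

Request:
{"api": "apply_moves", "payload": {
  "targets": "-0.024 -0.025 0.092 -2.74 3.47 -0.11 8.5; -0.048 -0.049 0.184 -5.49 6.94 -0.22 8.5; -0.071 -0.074 0.276 -8.23 10.42 -0.33 8.5; -0.095 -0.099 0.368 -10.98 13.89 -0.44 8.5; -0.119 -0.123 0.46 -13.72 17.36 -0.55 8.5"
}}

```text
time: 1.4
tool_pos: [353.6, 344.4, 237.1]
tcp_rot: [171.7, 5.2, 38.0]
ft_force: [0.8, -0.0, 0.4]
finger_gap: 85.0
```

Request:
{"api": "apply_moves", "payload": {
  "targets": "-0.024 -0.025 0.092 -0.89 4.3 0.59 8.5; -0.048 -0.05 0.184 -1.78 8.59 1.18 8.5; -0.072 -0.074 0.276 -2.67 12.89 1.77 8.5; -0.096 -0.099 0.369 -3.57 17.18 2.36 8.5; -0.119 -0.124 0.461 -4.46 21.48 2.95 8.5"
}}

```text
time: 1.9
tool_pos: [452.8, 146.6, 242.6]
tcp_rot: [162.0, 6.2, 10.5]
ft_force: [1.4, 0.3, -0.7]
finger_gap: 85.1
```

Request:
{"api": "apply_moves", "payload": {
  "targets": "-0.024 -0.024 0.092 1.2 4.12 1.08 8.5; -0.048 -0.049 0.184 2.39 8.24 2.16 8.5; -0.072 -0.073 0.276 3.59 12.37 3.24 8.5; -0.096 -0.098 0.368 4.79 16.49 4.33 8.5; -0.119 -0.123 0.46 5.98 20.61 5.41 8.5"
}}

```text
time: 2.4
tool_pos: [552.2, -51.2, 247.9]
tcp_rot: [152.9, 2.5, -16.6]
ft_force: [0.6, -0.0, 0.5]
finger_gap: 85.1
```

Request:
{"api": "apply_moves", "payload": {
  "targets": "-0.024 -0.024 0.092 3.01 3 1.25 8.5; -0.048 -0.049 0.184 6.03 5.99 2.5 8.5; -0.048 -0.049 0.184 6.03 5.99 2.5 8.5; -0.048 -0.049 0.184 6.03 5.99 2.5 8.5; -0.048 -0.049 0.184 6.03 5.99 2.5 8.5"
}}

```text
time: 2.9
tool_pos: [591.1, -128.1, 250.0]
tcp_rot: [150.0, 0.0, -26.9]
ft_force: [-0.1, -0.5, -0.1]
finger_gap: 84.9
```

Run:
```python
from h import *
s=sense();print(s["time"],s["tool_pos"],s["tcp_rot"],s["ft_force"]);print(cmdpose()[0],cmdpose()[1].as_euler('xyz',degrees=True))
im=snapshot("wrist");C=cam("wrist",s)
for y in(47,-47):print(proj(w((-9,y,172),RK),C).round(1),proj(w((0,y,160),RK),C).round(1))
print([(d["at"],d["confidence"]) for d in place_of("wrist","slot_foot")])
cv2.imwrite("pics/w0.png",cv2.resize(im[:,:,::-1],(784,588),interpolation=2))
json.dump({k:np.array(v).tolist() for k,v in s.items()},open("s0.json","w"));cv2.imwrite("pics/w0raw.png",im[:,:,::-1])
```

```text
2.9 [ 591.12753305 -128.09400057  249.98321384] [ 1.50026858e+02  2.83325514e-02 -2.69415656e+01] [-0.14272413 -0.53383282 -0.06554731]
[ 591.26202239 -128.76881624  249.97759994] [ 1.49996876e+02  5.27424192e-03 -2.69947614e+01]
[[218.7 347.2]] [[214.8 343.3]]
[[218.4 208.6]] [[214.5 212.6]]
[([213.7, 277.9], 0.75)]
```

View pics/w0.png

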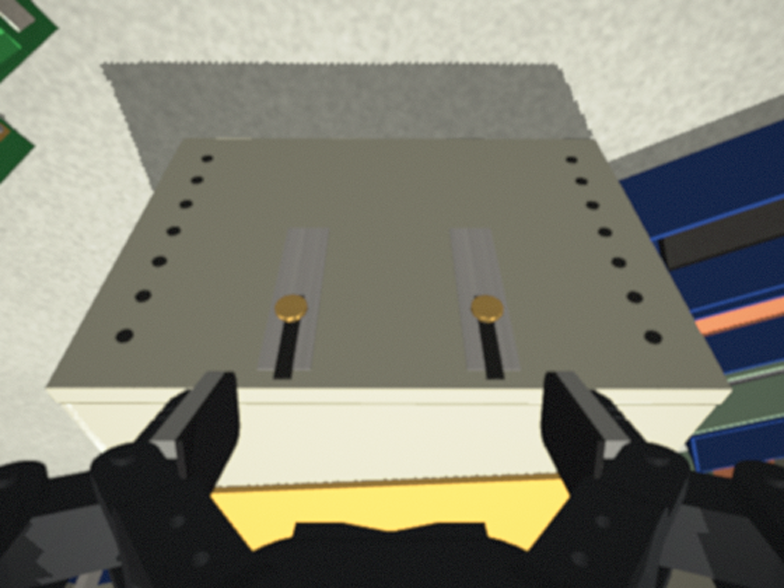

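The wrist view shows the panel squarely. The brass heads are at about (row 307, col 290) and (307, 487) in the 1.4x picture, low in their slots. The panel corners are at (387, 52), (388, 728), (139, 185) and (139, 597). I'll refine the rack pose from these.

Run:
```python
from h import *
s=json.load(open("s0.json"));C=cam("wrist",s);im=cv2.imread("pics/w0raw.png")
hsv=cv2.cvtColor(im,cv2.COLOR_BGR2HSV);m=cv2.inRange(hsv,(8,90,60),(28,255,255));m[:190]=0;m[245:]=0;m[:,:180]=0;m[:,370:]=0
n,_,st,ce=cv2.connectedComponentsWithStats(m)
hd=[(ce[i][1],ce[i][0]) for i in range(1,n) if st[i][4]>40];print(hd,st[1:].tolist())
hd.sort(key=lambda a:-a[1])
o=[((0,150,215),(388/1.4,728/1.4)),((0,-150,215),(387/1.4,52/1.4)),((0,150,0),(139/1.4,597/1.4)),((0,-150,0),(139/1.4,185/1.4)),((0,47,210),(378/1.4,494/1.4)),((0,-47,210),(378/1.4,283/1.4))]
def res(q):
    return np.concatenate([proj(w(P,q[:3]),C)[0]-px for P,px in o]+[proj(w((-8.5,y,q[3]),q[:3]),C)[0]-px for y,px in zip((47,-47),hd)])
q=least_squares(res,[*RK,172],loss="soft_l1",f_scale=1.);print(q.x.round(2));print(res(q.x).reshape(-1,2).round(1).tolist())
# grasp plan
H=[520.2,120.3,-83.8];g=w((-35,0,0),H)[0];Rg=down(6.2)
plan([((g[0],g[1],230),Rg)],8.5)
```

```text
[(np.float64(220.02479338842974), np.float64(207.4077134986226)), (np.float64(220.2849162011173), np.float64(347.55307262569835))] [[196, 211, 23, 20, 363], [337, 211, 23, 20, 358]]
[ 564.93 -180.22 -116.77  174.94]
[[1.2, 4.3], [1.8, -5.1], [-1.1, -0.9], [-0.6, -0.8], [1.4, 0.8], [1.4, -0.4], [-0.2, 0.5], [0.1, 0.2]]
0.073 0.022 -0.081 -2.79 -2.85 -1.32 8.5; 0.145 0.043 -0.162 -5.59 -5.7 -2.63 8.5; 0.218 0.065 -0.243 -8.38 -8.56 -3.95 8.5; 0.291 0.087 -0.323 -11.17 -11.41 -5.27 8.5; 0.363 0.108 -0.404 -13.97 -14.26 -6.58 8.5
0.073 0.022 -0.081 -1.28 -3.99 -0.27 8.5; 0.146 0.044 -0.162 -2.57 -7.98 -0.54 8.5; 0.146 0.044 -0.162 -2.57 -7.98 -0.54 8.5; 0.146 0.044 -0.162 -2.57 -7.98 -0.54 8.5; 0.146 0.044 -0.162 -2.57 -7.98 -0.54 8.5
```

Request:
{"api": "apply_moves", "payload": {
  "targets": "0.073 0.022 -0.081 -2.79 -2.85 -1.32 8.5; 0.145 0.043 -0.162 -5.59 -5.7 -2.63 8.5; 0.218 0.065 -0.243 -8.38 -8.56 -3.95 8.5; 0.291 0.087 -0.323 -11.17 -11.41 -5.27 8.5; 0.363 0.108 -0.404 -13.97 -14.26 -6.58 8.5"
}}

```text
time: 3.5
tool_pos: [536.8, 76.8, 236.7]
tcp_rot: [171.7, 1.7, -2.9]
ft_force: [0.8, 0.7, -0.5]
finger_gap: 84.9
```

Request:
{"api": "apply_moves", "payload": {
  "targets": "0.073 0.022 -0.081 -1.28 -3.99 -0.27 8.5; 0.146 0.044 -0.162 -2.57 -7.98 -0.54 8.5; 0.146 0.044 -0.162 -2.57 -7.98 -0.54 8.5; 0.146 0.044 -0.162 -2.57 -7.98 -0.54 8.5; 0.146 0.044 -0.162 -2.57 -7.98 -0.54 8.5"
}}

```text
time: 4.0
tool_pos: [516.5, 154.8, 230.5]
tcp_rot: [179.9, -0.1, 6.2]
ft_force: [0.3, -0.4, 0.6]
finger_gap: 85.0
```

Run:
```python
from h import *
s=sense();print(s["time"],s["tool_pos"],s["tcp_rot"])
im=snapshot("wrist");C=cam("wrist",s);H=[520.2,120.3,-83.8]
for P in((-2,70,85),(-2,-70,85),(-94,30,70),(-94,-30,70),(-35,0,55)):print(P,proj(w(P,H),C).round(1))
print([(np.round(d["at"],1),d["confidence"]) for q in("grip","keyholes") for d in place_of("wrist",q)])
cv2.imwrite("pics/w1.png",cv2.resize(im[:,:,::-1],(784,588),interpolation=2))
```

```text
4.0 [516.49000485 154.77974411 230.49119867] [ 1.79949930e+02 -5.32592562e-02  6.19181451e+00]
(-2, 70, 85) [[230.2 361.3]]
(-2, -70, 85) [[230.1 193.6]]
(-94, 30, 70) [[116.1 314.7]]
(-94, -30, 70) [[116.1 240.2]]
(-35, 0, 55) [[183.9 277.5]]
[(array([312.9,  96.8]), 0.76), (array([303.9,  68.5]), 0.78), (array([217.4, 277.4]), 0.58), (array([106.2, 134.9]), 0.56)]
```

View pics/w1.png

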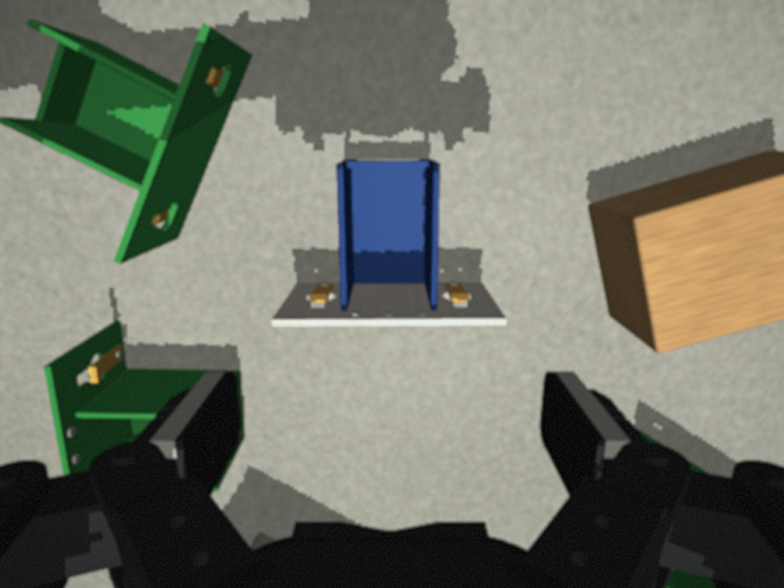

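The blue plate's top edge lies where predicted: row 230, cols 195–361 in raw pixels. The bin sits squarely between the fingers, and there is nothing in the descent path.

Run:
```python
from h import *
g=w((-35,0,0),[520.2,120.3,-83.8])[0]
plan([((g[0],g[1],34),down(6.2))],8.5)
```

```text
0 0 0 0 0 3.92 8.5; 0 0 0 0 0 7.84 8.5; 0 0 0 0 0 11.76 8.5; 0 0 0 0 0 15.68 8.5; 0 0 0 0 0 19.6 8.5
```

Request:
{"api": "apply_moves", "payload": {
  "targets": "0 0 0 0 0 3.92 8.5; 0 0 0 0 0 7.84 8.5; 0 0 0 0 0 11.76 8.5; 0 0 0 0 0 15.68 8.5; 0 0 0 0 0 19.6 8.5"
}}

```text
time: 4.65
tool_pos: [516.7, 154.5, 32.5]
tcp_rot: [180.0, -0.0, 6.1]
ft_force: [1.0, 0.0, 0.5]
finger_gap: 85.1
```

Request:
{"api": "apply_moves", "payload": {
  "targets": "0 0 0 0 0 0 5.5; 0 0 0 0 0 0 5.5; 0 0 0 0 0 0 5.5; 0 0 0 0 0 0 5.5; 0 0 0 0 0 0 5.5",
  "force": 70
}}

```text
time: 5.15
tool_pos: [517.5, 155.3, 35.6]
tcp_rot: [-180.0, -0.2, 6.2]
ft_force: [-0.9, -0.1, -4.9]
finger_gap: 58.9
```

Request:
{"api": "apply_moves", "payload": {
  "targets": "0 0 0 0 0 0 5.5; 0 0 0 0 0 0 5.5; 0 0 0 0 0 -0.3 5.5; 0 0 0 0 0 -0.6 5.5; 0 0 0 0 0 -1 5.5"
}}

```text
time: 5.65
tool_pos: [516.4, 155.1, 44.2]
tcp_rot: [-180.0, -0.0, 6.2]
ft_force: [0.5, 1.1, -5.3]
finger_gap: 59.1
```

Run:
```python
from h import *
s=sense();print(s["time"],s["tool_pos"],s["tcp_rot"],s["ft_force"],s["wrist_torque"],s["finger_gap"])
c=cmd();c[2]+=10;json.dump(c.tolist(),open("cmd.json","w"));print(c)
```

```text
5.65 [516.36006036 155.12515092  44.22751837] [-1.79982941e+02 -2.29962037e-03  6.20515075e+00] [ 0.54585169  1.12852934 -5.25940667] [0.06591024 0.00928269 0.02447339] 59.06083331045613
[ 5.16456816e+02  1.55117602e+02  4.40075334e+01 -3.13666433e+00
 -1.69949137e-01 -3.63087140e-04]
```

```bash
sed -i 's/^RK=.*/RK=[564.7,-180.8,-116.8]/' h.py
python3 - <<'E'
from h import *
p,_=cmdpose()
plan([((p[0],p[1],175),down(6.2)),(w((-155,0,174.5),RK)[0],down(-26.8)),(w((-65,0,174.5),RK)[0],down(-26.8))],5.5,maxmm=40)
E
```

```text
0 0 0 0 0 -3.27 5.5; 0 0 0 0 0 -6.55 5.5; 0 0 0 0 0 -9.82 5.5; 0 0 0 0 0 -13.1 5.5; 0 0 0.096 1.6 3.48 -13.09 5.5
0 0 0.096 1.93 3.32 0.01 5.5; 0 0 0.192 3.86 6.63 0.01 5.5; 0 0 0.288 5.79 9.95 0.02 5.5; 0 0 0.384 7.72 13.27 0.03 5.5; 0 0 0.48 9.65 16.58 0.04 5.5
0 0 0 0 3.01 0 5.5; 0 0 0 0 6.01 -0.01 5.5; 0 0 0 0 9.01 -0.01 5.5; 0 0 0 0 9.01 -0.01 5.5; 0 0 0 0 9.01 -0.01 5.5
```

Request:
{"api": "apply_moves", "payload": {
  "targets": "0 0 0 0 0 -3.27 5.5; 0 0 0 0 0 -6.55 5.5; 0 0 0 0 0 -9.82 5.5; 0 0 0 0 0 -13.1 5.5; 0 0 0.096 1.6 3.48 -13.09 5.5"
}}

```text
time: 6.15
tool_pos: [538.4, 125.6, 181.8]
tcp_rot: [-179.8, -0.5, 0.9]
ft_force: [2.0, 0.2, -4.9]
finger_gap: 59.0
```

Request:
{"api": "apply_moves", "payload": {
  "targets": "0 0 0.096 1.93 3.32 0.01 5.5; 0 0 0.192 3.86 6.63 0.01 5.5; 0 0 0.288 5.79 9.95 0.02 5.5; 0 0 0.384 7.72 13.27 0.03 5.5; 0 0 0.48 9.65 16.58 0.04 5.5"
}}

```text
time: 6.65
tool_pos: [635.2, -43.8, 174.7]
tcp_rot: [-180.0, -0.0, -27.0]
ft_force: [1.1, 0.1, -4.6]
finger_gap: 59.3
```

Request:
{"api": "apply_moves", "payload": {
  "targets": "0 0 0 0 3.01 0 5.5; 0 0 0 0 6.01 -0.01 5.5; 0 0 0 0 9.01 -0.01 5.5; 0 0 0 0 9.01 -0.01 5.5; 0 0 0 0 9.01 -0.01 5.5"
}}

```text
time: 7.15
tool_pos: [593.8, -123.4, 174.8]
tcp_rot: [-180.0, -0.0, -26.9]
ft_force: [-0.1, 0.8, -4.4]
finger_gap: 59.3
```

```bash
cat >> h.py <<'E'
def st():
    s=sense();Q=R.from_euler('z',RK[2],degrees=True)
    f=Q.inv().apply(s["ft_force"]);p=Q.inv().apply(np.array(s["tool_pos"])-[RK[0],RK[1],0]);c=Q.inv().apply(cmdpose()[0]-[RK[0],RK[1],0])
    print("t",s["time"],"tcp rack",p.round(1),"cmd",c.round(1),"F rack",f.round(1),"rot",np.round(s["tcp_rot"],2),"M",Q.inv().apply(s["wrist_torque"]).round(2),"gap",round(s["finger_gap"],1))
E
python3 - <<'E'
from h import *
st()
S,T=snapshot("scene"),snapshot("top")
a=cv2.resize(S[70:220,120:280],(640,600),interpolation=2);cv2.imwrite("pics/s2.png",a[:,:,::-1]);cv2.imwrite("pics/t2.png",T[:,:,::-1])
C=cam("scene")
for nm,q in(("h",[*w((-30,0,0),RK)[0][:2],RK[2],140]),):
    for P in((0,70,85),(0,-70,85),(0,70,0),(0,-70,0)):
        r=proj(w(P,q),C)[0];print(P,r.round(1),"crop",((r-[70,120])*[4,4]).round(0))
E
```

```text
t 7.15 tcp rack [-6.440e+01  1.000e-01  1.748e+02] cmd [-65.    0.  174.5] F rack [-0.7 -0.5 -4.4] rot [-1.7996e+02 -1.0000e-02 -2.6890e+01] M [ 0.02  0.14 -0.03] gap 59.3
(0, 70, 85) [116.8 151.2] crop [187. 125.]
(0, -70, 85) [109.8 217.9] crop [159. 392.]
(0, 70, 0) [151.8 158.8] crop [327. 155.]
(0, -70, 0) [144.1 221.6] crop [297. 406.]
```

View pics/s2.png

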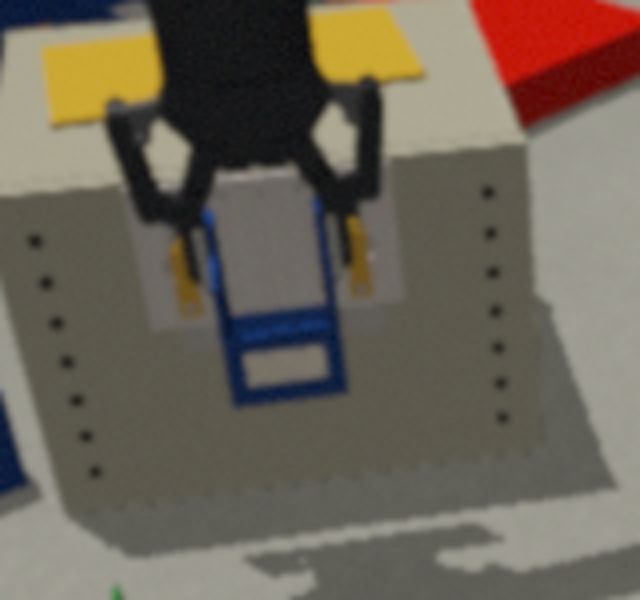

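The scene crop shows the bin held upright in front of the panel, with its plate corners at the predicted pixels: lower left (330, 155), lower right (300, 405). I'll approach slowly, tool y being into the panel.

Request:
{"api": "apply_moves", "payload": {
  "targets": "0 0 0 0 0.5 0 5.5; 0 0 0 0 1 0 5.5; 0 0 0 0 1.3 0 5.5; 0 0 0 0 1.5 0 5.5; 0 0 0 0 1.7 0 5.5"
}}

```text
time: 7.75
tool_pos: [586.3, -138.1, 174.5]
tcp_rot: [-180.0, 0.0, -26.8]
ft_force: [0.2, 0.0, -4.1]
finger_gap: 58.9
```

Request:
{"api": "apply_moves", "payload": {
  "targets": "0 0 0 0 0.06 0 5.5; 0 0 0 0 0.12 0 5.5; 0 0 0 0 0.18 0 5.5; 0 0 0 0 0.24 0 5.5; 0 0 0 0 0.3 0 5.5"
}}

```text
time: 8.25
tool_pos: [585.0, -140.7, 174.5]
tcp_rot: [-180.0, -0.0, -26.8]
ft_force: [0.1, 0.4, -4.5]
finger_gap: 59.1
```

```bash
cat >> h.py <<'E'
def book(x,y,z): # shift in tool cm
    p,r=cmdpose();p=p+r.apply(np.array([x,y,z])*10);json.dump([*p,*r.as_rotvec()],open("cmd.json","w"))
E
python3 - <<'E'
from h import *
book(0,2.0,0);st()
E
```

```text
t 8.25 tcp rack [-45.    0.  174.5] cmd [-45.    0.  174.5] F rack [-0.4 -0.1 -4.5] rot [-179.98   -0.    -26.8 ] M [-0.02  0.09  0.01] gap 59.1
```

Request:
{"api": "apply_moves", "payload": {
  "targets": "0 0 0 0 0.05 0 5.5; 0 0 0 0 0.1 0 5.5; 0 0 0 0 0.15 0 5.5; 0 0 0 0 0.2 0 5.5; 0 0 0 0 0.25 0 5.5"
}}

```text
time: 8.75
tool_pos: [584.6, -141.4, 174.7]
tcp_rot: [-179.8, -0.0, -26.8]
ft_force: [3.9, 8.1, -5.1]
finger_gap: 59.3
```

Request:
{"api": "apply_moves", "payload": {
  "targets": "0 0 0 0 0 0.05 5.5; 0 0 0 0 0 0.1 5.5; 0 0 0 0 0 0.15 5.5; 0 0 0 0 0 0.2 5.5; 0 0 0 0 0 0.2 5.5"
}}

```text
time: 9.25
tool_pos: [584.8, -141.6, 173.4]
tcp_rot: [-179.8, -0.1, -26.8]
ft_force: [3.6, 7.9, -1.1]
finger_gap: 59.2
```

Run:
```python
from h import *
book(0,.25,0.2);st()
```

```text
t 9.25 tcp rack [-44.    0.3 173.4] cmd [-42.5   0.  172.5] F rack [-8.7 -0.4 -1.1] rot [-1.7984e+02 -7.0000e-02 -2.6770e+01] M [-0.23  1.35 -0.33] gap 59.2
```

Request:
{"api": "apply_moves", "payload": {
  "targets": "0 0 0 0 0 0.05 5.5; 0 0 0 0 0 0.1 5.5; 0 0 0 0 0 0.15 5.5; 0 0 0 0 0 0.2 5.5; 0 0 0 0 0 0.2 5.5"
}}

```text
time: 9.75
tool_pos: [583.7, -143.0, 170.4]
tcp_rot: [-180.0, 0.0, -26.8]
ft_force: [0.1, 1.4, -3.8]
finger_gap: 59.0
```

It dropped in: the force fell away and z reads 170.4. I'll push further in.

Request:
{"api": "apply_moves", "payload": {
  "targets": "0 0 0 0 0.06 0 5.5; 0 0 0 0 0.12 0 5.5; 0 0 0 0 0.18 0 5.5; 0 0 0 0 0.24 0 5.5; 0 0 0 0 0.3 0 5.5"
}}

```text
time: 10.25
tool_pos: [582.6, -145.4, 170.5]
tcp_rot: [-180.0, -0.0, -26.8]
ft_force: [2.7, 3.4, -3.8]
finger_gap: 59.2
```

Run:
```python
from h import *
book(0,.3,0.2);st()
```

```text
t 10.25 tcp rack [-39.7  -0.  170.5] cmd [-39.5   0.  170.5] F rack [-4.3  0.9 -3.8] rot [-179.95   -0.    -26.79] M [0.05 0.78 0.  ] gap 59.2
```

Request:
{"api": "apply_moves", "payload": {
  "targets": "0 0 0 0 0.12 0 5.5; 0 0 0 0 0.24 0 5.5; 0 0 0 0 0.36 0 5.5; 0 0 0 0 0.48 0 5.5; 0 0 0 0 0.6 0 5.5"
}}

```text
time: 10.75
tool_pos: [580.9, -148.8, 170.8]
tcp_rot: [-179.7, -0.0, -26.8]
ft_force: [10.0, 17.3, -4.8]
finger_gap: 59.2
```

Run:
```python
from h import *
book(0,.6,0);st()
```

```text
t 10.75 tcp rack [-35.9   0.  170.8] cmd [-33.5   0.  170.5] F rack [-19.9   1.1  -4.8] rot [-1.7973e+02 -3.0000e-02 -2.6770e+01] M [ 0.1   3.03 -0.65] gap 59.2
```

Both heads are through and the plate is against the panel: it went in about 8.2 mm, at 20 N including the leaf springs. Now I'll slide down while keeping it pressed.

Request:
{"api": "apply_moves", "payload": {
  "targets": "0 0 0 0 0 0.1 5.5; 0 0 0 0 0 0.2 5.5; 0 0 0 0 0 0.3 5.5; 0 0 0 0 0 0.4 5.5; 0 0 0 0 0 0.5 5.5"
}}

```text
time: 11.25
tool_pos: [581.4, -149.1, 167.3]
tcp_rot: [-179.8, -0.1, -26.8]
ft_force: [5.2, 13.5, 3.7]
finger_gap: 59.3
```

Run:
```python
from h import *
book(0,0,0.5);st()
```

```text
t 11.25 tcp rack [-35.9   0.6 167.3] cmd [-33.5   0.  165.5] F rack [-14.4  -1.4   3.7] rot [-1.7976e+02 -1.4000e-01 -2.6760e+01] M [-0.47  1.97 -0.58] gap 59.3
```

Request:
{"api": "apply_moves", "payload": {
  "targets": "0 0 0 0 0 0.1 5.5; 0 0 0 0 0 0.2 5.5; 0 0 0 0 0 0.3 5.5; 0 0 0 0 0 0.4 5.5; 0 0 0 0 0 0.5 5.5"
}}

```text
time: 11.75
tool_pos: [581.7, -149.2, 162.6]
tcp_rot: [-179.8, -0.2, -26.8]
ft_force: [5.4, 13.0, 4.8]
finger_gap: 59.3
```

Run:
```python
from h import *
book(0,0,0.5);st()
```

```text
t 11.75 tcp rack [-35.9   1.  162.6] cmd [-33.5   0.  160.5] F rack [-14.   -1.1   4.8] rot [-179.76   -0.18  -26.76] M [-0.42  1.97 -0.54] gap 59.3
```

Request:
{"api": "apply_moves", "payload": {
  "targets": "0 0 0 0 0 0.1 5.5; 0 0 0 0 0 0.2 5.5; 0 0 0 0 0 0.3 5.5; 0 0 0 0 0 0.4 5.5; 0 0 0 0 0 0.5 5.5"
}}

```text
time: 12.25
tool_pos: [581.5, -149.1, 157.7]
tcp_rot: [-179.8, -0.1, -26.8]
ft_force: [4.4, 13.3, 5.5]
finger_gap: 58.9
```

Run:
```python
from h import *
book(0,0,0.5);st()
```

```text
t 12.25 tcp rack [-35.9   0.7 157.7] cmd [-33.5   0.  155.5] F rack [-13.8  -2.1   5.5] rot [-1.7976e+02 -1.4000e-01 -2.6760e+01] M [-0.72  1.88 -0.66] gap 58.9
```

Request:
{"api": "apply_moves", "payload": {
  "targets": "0 0 0 0 0 0.08 5.5; 0 0 0 0 0 0.16 5.5; 0 0 0 0 0 0.24 5.5; 0 0 0 0 0 0.32 5.5; 0 0 0 0 0 0.4 5.5"
}}

```text
time: 12.75
tool_pos: [581.3, -149.0, 152.8]
tcp_rot: [-179.8, -0.1, -26.8]
ft_force: [6.8, 14.0, -4.2]
finger_gap: 58.9
```

Run:
```python
from h import *
book(0,0,0.4);st()
```

```text
t 12.75 tcp rack [-35.9   0.5 152.8] cmd [-33.5   0.  151.5] F rack [-15.6  -0.2  -4.2] rot [-1.7977e+02 -1.0000e-01 -2.6770e+01] M [-0.04  2.13 -0.75] gap 58.9
```

Request:
{"api": "apply_moves", "payload": {
  "targets": "0 0 0 0 0 0.05 5.5; 0 0 0 0 0 0.1 5.5; 0 0 0 0 0 0.15 5.5; 0 0 0 0 0 0.2 5.5; 0 0 0 0 0 0.25 5.5"
}}

```text
time: 13.25
tool_pos: [581.3, -149.1, 150.7]
tcp_rot: [-179.8, -0.1, -26.8]
ft_force: [5.2, 14.0, 2.3]
finger_gap: 58.9
```

Run:
```python
from h import *
book(0,0,0.25);st()
```

```text
t 13.25 tcp rack [-35.8   0.5 150.7] cmd [-33.5   0.  149. ] F rack [-14.9  -1.7   2.3] rot [-1.7977e+02 -1.0000e-01 -2.6800e+01] M [-0.73  1.83 -1.04] gap 58.9
```

Request:
{"api": "apply_moves", "payload": {
  "targets": "0 0 0 0 0 0.05 5.5; 0 0 0 0 0 0.1 5.5; 0 0 0 0 0 0.15 5.5; 0 0 0 0 0 0.2 5.5; 0 0 0 0 0 0.2 5.5"
}}

```text
time: 13.75
tool_pos: [581.4, -149.2, 149.6]
tcp_rot: [-179.8, -0.1, -26.8]
ft_force: [1.9, 14.2, 8.3]
finger_gap: 59.3
```

Run:
```python
from h import *
book(0,0,0.2);st()
```

```text
t 13.75 tcp rack [-35.8   0.6 149.6] cmd [-33.5   0.  147. ] F rack [-13.5  -4.7   8.3] rot [-1.7977e+02 -1.3000e-01 -2.6800e+01] M [-1.31  1.71 -1.02] gap 59.3
```

Request:
{"api": "apply_moves", "payload": {
  "targets": "0 0 0 0 0 0.05 5.5; 0 0 0 0 0 0.1 5.5; 0 0 0 0 0 0.1 5.5; 0 0 0 0 0 0.1 5.5; 0 0 0 0 0 0.1 5.5"
}}

```text
time: 14.25
tool_pos: [581.4, -149.2, 149.4]
tcp_rot: [-179.8, -0.1, -26.8]
ft_force: [-0.5, 15.0, 14.5]
finger_gap: 59.2
```

Run:
```python
from h import *
book(0,0,0.1);st()
```

```text
t 14.25 tcp rack [-35.7   0.7 149.4] cmd [-33.5   0.  146. ] F rack [-13.1  -7.2  14.5] rot [-1.7977e+02 -1.5000e-01 -2.6810e+01] M [-1.85  1.68 -1.17] gap 59.2
```

It has reached a hard stop: z no longer moves, with about 19 N upward reaction, after a 21.4 mm slide. I'll unload, then open the gripper.

Request:
{"api": "apply_moves", "payload": {
  "targets": "0 0 0 0.02 -0.06 -0.1 5.5; 0 0 0 0.04 -0.12 -0.2 5.5; 0 0 0 0.06 -0.2 -0.3 5.5; 0 0 0 0.06 -0.2 -0.3 5.5; 0 0 0 0.06 -0.2 -0.3 5.5"
}}

```text
time: 14.75
tool_pos: [581.4, -149.1, 149.7]
tcp_rot: [-179.9, -0.0, -26.8]
ft_force: [-0.1, 6.9, 1.1]
finger_gap: 59.4
```

Run:
```python
from h import *
book(.06,-.2,-.3);st()
im=snapshot("scene")
cv2.imwrite("pics/s3.png",cv2.resize(im[70:220,120:280],(640,600),interpolation=2)[:,:,::-1])
```

```text
t 14.75 tcp rack [-35.8   0.6 149.7] cmd [-35.5   0.6 149. ] F rack [-6.1 -3.2  1.1] rot [-1.7994e+02 -1.0000e-02 -2.6810e+01] M [-0.54  0.79 -0.43] gap 59.4
```

View pics/s3.png

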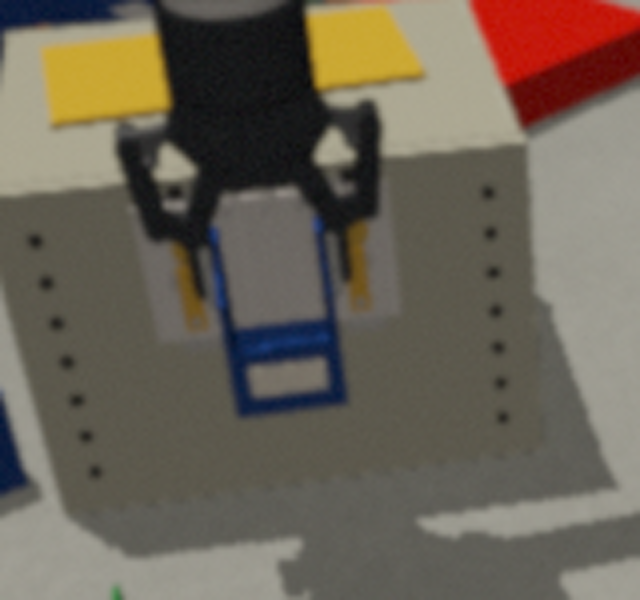

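The plate sits lower against the panel, upright, but the leaves cannot be judged from here. I'll open the gripper and check the hang with the wrist camera.

Request:
{"api": "apply_moves", "payload": {
  "targets": "0 0 0 0 0 0 7; 0 0 0 0 0 0 8.5; 0 0 0 0 0 0 8.5; 0 0 0 0 0 0 8.5; 0 0 0 0 0 0 8.5"
}}

```text
time: 15.3
tool_pos: [581.2, -149.7, 149.1]
tcp_rot: [-180.0, -0.0, -26.8]
ft_force: [0.5, 0.3, -0.8]
finger_gap: 85.2
```

Request:
{"api": "apply_moves", "payload": {
  "targets": "0 0 0 0 0 0 8.5; 0 0 0 0 0 -1 8.5; 0 0 0 0 0 -3 8.5; 0 0 0 0 0 -6 8.5; 0 0 0 0 0 -10 8.5"
}}

```text
time: 15.8
tool_pos: [580.1, -149.1, 248.7]
tcp_rot: [180.0, 0.2, -26.8]
ft_force: [1.3, 0.0, 0.6]
finger_gap: 84.8
```

Run:
```python
from h import *
book(0,0,-10);st()
plan([(w((-85,0,255),RK)[0],down(-26.8,30))],8.5,maxmm=40)
```

```text
t 15.8 tcp rack [-35.3  -0.6 248.7] cmd [-35.4   0.6 249. ] F rack [-0.6  1.1  0.6] rot [179.99   0.19 -26.8 ] M [ 0.03 -0.05  0.01] gap 84.8
-0.131 0 0 -0.02 -1.24 -0.15 8.5; -0.262 0 0 -0.03 -2.48 -0.3 8.5; -0.393 0 0 -0.05 -3.72 -0.45 8.5; -0.524 0 0 -0.06 -4.96 -0.6 8.5; -0.524 0 0 -0.06 -4.96 -0.6 8.5
```

Request:
{"api": "apply_moves", "payload": {
  "targets": "-0.131 0 0 -0.02 -1.24 -0.15 8.5; -0.262 0 0 -0.03 -2.48 -0.3 8.5; -0.393 0 0 -0.05 -3.72 -0.45 8.5; -0.524 0 0 -0.06 -4.96 -0.6 8.5; -0.524 0 0 -0.06 -4.96 -0.6 8.5"
}}

```text
time: 16.3
tool_pos: [603.3, -100.6, 251.8]
tcp_rot: [149.7, 0.3, -26.5]
ft_force: [0.1, 0.3, -1.0]
finger_gap: 84.8
```

Run:
```python
from h import *
st();s=sense();im=snapshot("wrist");C=cam("wrist",s)
for P in((-4,70,85),(-4,-70,85),(-4,70,0),(-4,-70,0),(-94,30,0),(-94,-30,0)):print(P,(proj(w(P,[*RK,116]),C)*1.4).round(0))
cv2.imwrite("pics/w3.png",cv2.resize(im[:,:,::-1],(784,588),interpolation=2))
```

```text
t 16.3 tcp rack [-89.   -1.7 251.8] cmd [-85.   0. 255.] F rack [-0.3 -0.  -1. ] rot [149.69   0.31 -26.48] M [-0.04  0.29  0.01] gap 84.8
(-4, 70, 85) [[393. 533.]]
(-4, -70, 85) [[390. 250.]]
(-4, 70, 0) [[273. 507.]]
(-4, -70, 0) [[271. 277.]]
(-94, 30, 0) [[138. 456.]]
(-94, -30, 0) [[137. 332.]]
```

View pics/w3.png

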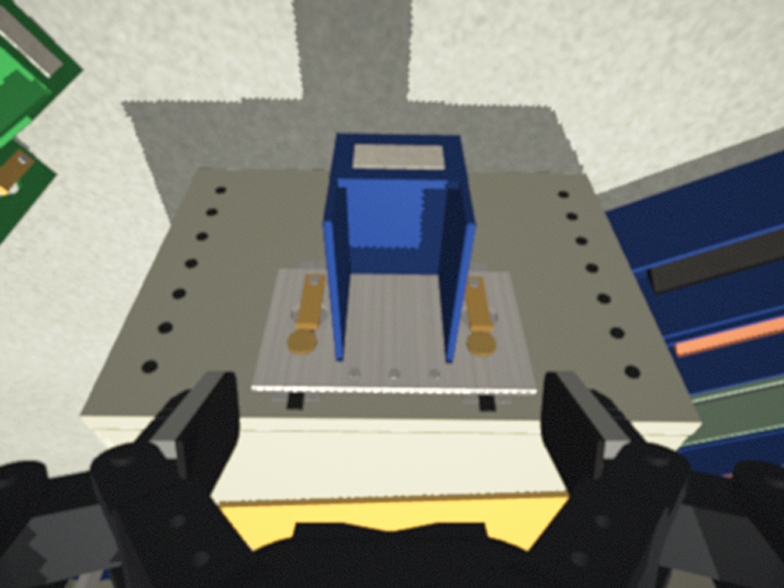

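The wrist view shows the bin hanging. The plate's top edge is at row 388, cols 252–535, and its lower edge at row 270, against 390–393 and 271–273 predicted for a lower edge 116 mm up. Both brass heads, at (342, 302) and (343, 481), stand just above the leaf tips. I'll zoom in on the leaves and check the bystanders.

Run:
```python
from h import *
im=snapshot("wrist");a=cv2.resize(im[180:290,180:300],(400,367),interpolation=2);b=cv2.resize(im[180:290,280:400],(400,367),interpolation=2)
cv2.imwrite("pics/w4.png",np.hstack([a,b])[:,:,::-1])
t0=cv2.cvtColor(cv2.imread("pics/top0.png"),cv2.COLOR_BGR2GRAY);t1=cv2.cvtColor(snapshot("top"),cv2.COLOR_RGB2GRAY)
for n,(r,c,h,v) in dict(carton=(115,215,80,75),tape=(278,125,58,62),can=(175,110,48,52)).items():
    m=cv2.matchTemplate(t1[r-12:r+h+12,c-12:c+v+12],t0[r:r+h,c:c+v],cv2.TM_CCOEFF_NORMED);_,x,_,l=cv2.minMaxLoc(m);print(n,round(x,3),l[1]-12,l[0]-12)
st()
```

```text
carton 0.56 0 0
tape 0.996 0 0
can 0.999 0 0
t 16.45 tcp rack [-8.530e+01  2.000e-01  2.553e+02] cmd [-85.   0. 255.] F rack [0.  0.6 0.6] rot [ 1.5008e+02 -1.0000e-02 -2.6770e+01] M [0.   0.2  0.02] gap 85.2
```

View pics/w4.png

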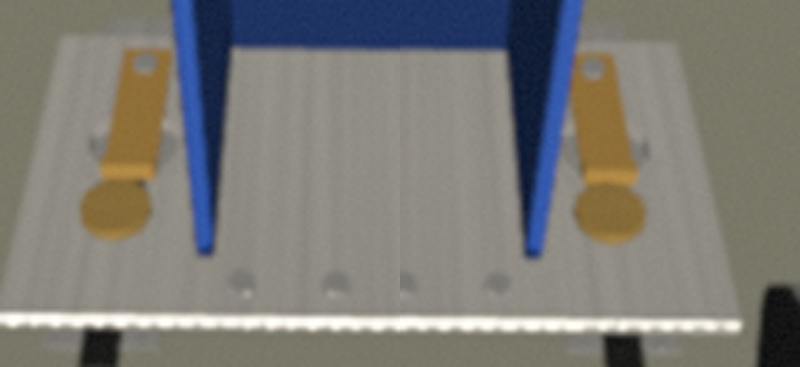

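Run:
```python
from h import *
C=cam("wrist")
for hz in(115,117):
  for a in(0,.18):
    print(hz,a,[proj(w((-5-42*np.sin(a),y,hz+6+42*np.cos(a)),RK),C)[0].round(1).tolist() for y in(47,-47)],"head",[proj(w((-9,y,hz+58),RK),C)[0].round(1).tolist() for y in(47,-47)])
t0=cv2.imread("pics/scene0.png");t1=snapshot("scene")[:,:,::-1].copy();cv2.imwrite("pics/s5.png",t1)
r,c,h,v=258,172,95,95
m=cv2.matchTemplate(t1[r-12:r+h+12,c-12:c+v+12],t0[r:r+h,c:c+v],cv2.TM_CCOEFF_NORMED);print("carton scene",cv2.minMaxLoc(m))
```

```text
115 0 [[230.3, 338.8], [230.1, 215.5]] head [[237.1, 341.0], [236.9, 213.2]]
115 0.18 [[223.1, 339.9], [222.9, 214.4]] head [[237.1, 341.0], [236.9, 213.2]]
117 0 [[232.3, 339.1], [232.1, 215.2]] head [[239.2, 341.4], [239.1, 212.8]]
117 0.18 [[225.1, 340.2], [224.9, 214.0]] head [[239.2, 341.4], [239.1, 212.8]]
carton scene (0.23501001298427582, 0.8376867175102234, (0, 0), (12, 12))
```

The leaf tips project a little ambiguously from this angle. I'll repeat the earlier pre-grasp view, when the leaves were known to be shut, at the same pose relative to the bin. That allows a direct comparison.

Run:
```python
from h import *
plan([(w((-35,0,346),RK)[0],down(-26.8))],8.5,maxmm=40)
```

```text
0.131 0 0 0 2.22 -1.34 8.5; 0.262 0 0 0 4.44 -2.69 8.5; 0.393 0 0 0 6.66 -4.03 8.5; 0.524 0 0 0 8.88 -5.38 8.5; 0.524 0 0 0 8.88 -5.38 8.5
```

Request:
{"api": "apply_moves", "payload": {
  "targets": "0.131 0 0 0 2.22 -1.34 8.5; 0.262 0 0 0 4.44 -2.69 8.5; 0.393 0 0 0 6.66 -4.03 8.5; 0.524 0 0 0 8.88 -5.38 8.5; 0.524 0 0 0 8.88 -5.38 8.5"
}}

```text
time: 17.0
tool_pos: [579.8, -156.2, 354.0]
tcp_rot: [-179.7, -0.7, -27.3]
ft_force: [0.3, -0.5, 0.1]
finger_gap: 84.8
```

Run:
```python
from h import *
snapshot("wrist");st();im=snapshot("wrist")[:,:,::-1]
a=cv2.resize(cv2.imread("pics/w1.png"),(560,420),interpolation=3)[185:245,180:375];b=im[185:245,180:375]
cv2.imwrite("pics/cmp.png",np.vstack([cv2.resize(x,(780,240),interpolation=2) for x in(a,b)]))
```

```text
t 17.05 tcp rack [-30.3   1.5 351.1] cmd [-35.   0. 346.] F rack [ 0.2 -0.1  0.2] rot [-179.88   -0.5   -27.26] M [ 0.01 -0.05 -0.02] gap 84.7
```

View pics/cmp.png

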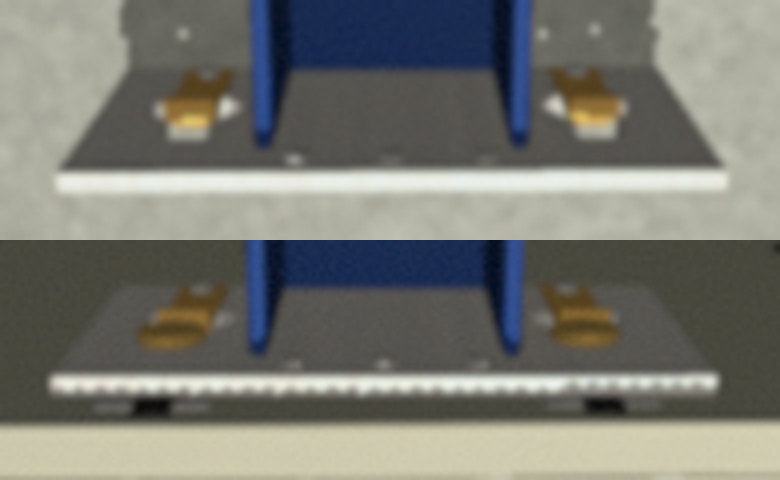

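The side-by-side shows each leaf's front edge 65–70 px from the plate edge now, against about 72 px when it was shut on the counter. A leaf still pushed out would add about 30 px, so both are shut. Handing in.

Run:
```python
from h import *
st();print(hand_in())
```

```text
t 17.1 tcp rack [-32.    0.7 348.6] cmd [-35.   0. 346.] F rack [-0.1 -0.  -0.9] rot [-179.98   -0.27  -27.12] M [0.   0.03 0.02] gap 85.4
the job is handed in; nothing more can be done
None
```

The blue bin is hanging on both studs, and I handed the job in at 17.1 s; no verdict is reported.

**How it went:** I gripped the bin from above and felt for the stud heads at about 9 N, and both heads dropped through the keyholes together. I pressed the plate to the panel at 20 N and slid it down 21.4 mm. It reached a hard stop at about 19 N upward. Then I unloaded, let go and moved the arm clear.

**Last checks:**
- **Position:** the plate is level in the picture and about 1 mm off centre. Its lower edge is about 116 mm up, as predicted for fully home.
- **Spring locks:** both look shut below the heads. The first angled view was ambiguous. A second view, matched to the pre-grasp picture, agreed with shut within a few pixels, though the arm was still settling 4–5 mm off that pose.
- **Forces:** the highest wrist reading between moves was about 21 N in total.
- **Bystanders:** the tape roll and spray can show no shift in the top view. The carton matched its old place best in both views, but only weakly (0.56 top, 0.84 scene), perhaps because of the arm or its shadow. The robot never went near it.
- **Rack measurement:** the panel's top corners disagreed with my fit by 4–5 pixels. I found the studs by touch, so this did not affect the hang.

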